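Lock the guide roller on its spindle with the retaining clip

TASK

The guide roller on the small stand is missing its retaining clip: take the clip out of its holder and push it straight down, astride the spindle, into the narrow groove just outside the roller until it snaps fully home, then let go of it. The groove is not always at the same place along the spindle, so feel for it gently and never force the clip against the spindle (keep every push under 15 N); leave the loupe, the brass weight and the thumb screw where they are.

Things in the scene. Friction and masses are not known exactly. Their poses are not given: they have to be found in the camera images.
- clip: Retaining clip, about 50 g: an open U of 5 mm steel with a black grip block on top, standing in the holder's slot, opening down. Origin: centre of its seat, which lies on the spindle axis when the clip is home. z up to the grip, y through its thickness (along the spindle when fitted, either way round), x across its width. 47 mm high, from 7.3 mm below the origin to 40 mm above. No reading while held.
- clip_grip (a point): Centre of the clip's black grip block, 27.5 mm above the clip's origin; the block is 24 mm in x, 10 mm in y, 25 mm high (15 to 40 mm above the origin).
- clip_stop (a point): Middle of the underside of the clip's bridge (23 mm wide), 6 mm above the origin: the stop. Below it hang two sprung legs, 23 mm over their outsides, ending 7.3 mm below the origin, with rounded inward bumps: radius 2.5 mm, centres 6.5 mm either side of and 4.8 mm below the origin, 8 mm clear between them.
- holder: Fixed grey block, 52 x 50 mm, 22 mm high, with a slot (25 x 6.6 mm, floor 4 mm up) along its x axis in which the clip stands with its origin 11.3 mm above the holder's underside, the grip block clear above. Origin: centre of the underside.
- stand: Fixed aluminium roller stand: base 64 x 90 x 10 mm, upright 36 mm wide and 74 mm high at its -y end (y from -38 to -26 mm), carrying a level steel spindle along its y axis, 60 mm above the underside, free end towards +y. Origin: centre of the underside; x across the spindle.
- spindle_root (a point): Where the spindle's axis leaves the upright. From here outwards: the roller (26 mm across), 3 mm of plain spindle 20 mm across, the groove (8 mm wide, core 12 mm across; the clip has 1.5 mm play each side), 10 mm of plain spindle 20 mm across. Home, the clip's bridge stops on the core, its origin on the axis; pushing on there only raises the force, and the legs hold it.
- spindle_mark (a point): Point on the spindle axis, 2 mm to +y of the stand's origin. The spindle is clamped fast with its groove's centre 3 to 25 mm from this point towards the free end (+y): not measured, find it by touch or sight. The clip rests on plain spindle with its origin 15.5 mm above the axis, on the roller 18.9; over the groove it first touches at 10.3 mm, then needs about 8 N (12 at most) to snap down.
- gauge_weight: Bystander: brass calibration weight, 26 mm across, 38 mm high; origin at its underside. Leave it.
- loupe: Bystander: black loupe, 37 mm across, 40 mm high; origin at its underside. Leave it.
- thumb_screw: Bystander: knurled thumb screw standing on its head, 22 mm across, 25 mm high; origin at its underside. Leave it.
Not all that is in view belongs to the job. There is more than one size of the stand; the job needs the larger.

How it is judged:
By the outcome, as a careful person would: the job done as asked, in the order asked, and still so for the second after the job is handed in, with the robot touching nothing.
It also fails if it takes over 54 s, if anything falls off the work surface, if the arm or the gripper's body presses on something with over 40 N, if the wrist force passes 120 N, or if a joint passes its speed limit or range.

ROBOT

A 7-joint arm with a two-finger parallel gripper is mounted at the origin on a cart in front of the work surface, level with it; the furniture and walls round the work are solid. World frame = base frame: x ahead of the robot, y to its left, z up, the work surface at z = 0. Lengths are in m, angles in rad, forces in N, time in s.
With the tool pointing down it reaches from about 0.4 to 0.85 m from the base axis. Payload 6.9 kg.
Tool frame: the origin (TCP) lies midway between the tips of the shut fingers; the grasp point (between the pads) lies bot.tcp_to_grasp behind it (bot.tcp_to_grasp is the distance from the TCP to the grasp point, in m); z points along the fingers, y is the line along which they close (so a half turn about z gives the same grasp; the last joint's range is limited). The gripper opens to 85 mm and grips with 20 to 120 N. Pads are 22 mm wide; open, the fingers measure 114 mm over their backs; the gripper's body (76 mm by 85 mm) begins 54 mm behind the grasp point. The pads swing forward as they close: fully open they stand 13 mm farther back than shut.
Start: joints at [-1.238, 0.507, -0.238, 1.5, 0.126, 1.149, -0.155], TCP at [0.141, 0.609, 0.231] pointing down, gripper open.
Joint ranges: [-3.08, 3.08], [-0.24, 2.05], [-1.43, 1.35], [0, 2.5], [-1.52, 4.66], [0.17, 1.96], [-2.89, 2.89]. Speed limits (rad/s): [2.39, 2.39, 3.14, 3.14, 3.14, 3.14, 3.14].

INTERFACE

Orientations are given as a unit quaternion [x, y, z, w].
In Python, from station import sensors, viewer, workorder, bot gives the robot as it stands. The module is installed in compiled form; this text tells all that it offers.
- The arm moves only by the tool move_arm, never from a script. Its argument "moves" is a list of rows, each a list of 3 entries, a list of its own where there are three numbers: the shift along the tool's x, y, z in mm, then the turn, a rotation vector about the tool's x, y, z in rad, then the gripper command: -1 is fully open, 1 is shut, values between are in proportion. A call has exactly 8 rows; each row is the pose to reach, as a shift and turn from the pose commanded when the call began, along the tool's axes at that moment; what a row does not reach only later rows make up. A row lasts 1/12 s, in which the tool goes at most 41.7 mm and 7.16 degrees, less where a joint would pass 70% of its speed; a pose out of reach is approached as far as the arm can. A call with a gripper value outside its range is refused whole. The fingers move at their own pace and stop on an object; the grip force is fixed at half the most. Time passes only in rows, so rows that repeat a pose let the fingers close, or fill a call up. It gives the time, the measured TCP pose, the force, the opening and the grip force at its end, in the units of the state.
- sensors.get_state(): the state, without advancing time (a new reading comes with each control period).
- viewer.camera(name): name is "scene" or "top" or "wrist"; returns a dict with "frame" (400x640x3 uint8, red, green, blue), "depth" (400x640 float32, m along the optical axis (not along the pixel's ray), 0 where there is no reading), "intrinsics" (3x3 intrinsics, pixels), "distortion" ([k1, k2, p1, p2, k3] as OpenCV has them; the pictures are not rectified), "origin" and "rotation" of the camera in the world; the wrist camera has in their place "T_tool_cam" (4x4, takes a point from camera to tool coordinates, whose origin is the TCP and whose axes are the flange's). Camera axes: x right, y down, z forward; pixel columns grow to the right and rows downward; lengths in m; the calibration is good to about 2 mm. A picture is of the moment at which its call begins: read the wrist's pose just before it.
- workorder.finish_job(): hands the job in; it is judged then, once.
The state is a dict: "time": time; "qpos": joint angles; "joint_vel": joint speeds; "joint_torque": joint torques, N m; "eef_pos": TCP position; "ee_rot": TCP orientation; "force": force on the tool from outside, world axes, zero at the start; "wrist_torque": the same for the moment, N m; "width": finger opening in m; "grasp_force": force on a finger pad.
Only numpy, scipy, OpenCV 4.12 (cv2) and the standard library are available. Lean on these libraries where they do the work, as an engineer would, in place of code of your own. Each camera call takes 0.05 s, during which the arm holds its last target. There are 200 camera calls.

## Working session

There is one attempt and no reset: what is moved stays moved. The work goes in short steps, Python scripts to look and compute and a tool call to move; the robot and the scene stay as the last step left them, time stands still between calls to the robot, and variables do not carry over. Pictures are saved under pics/ and viewed, at most 10 in all, crops included, and the job is handed in when it is done.

Besides the shell and the picture viewer there is one more tool, called after "Request:" in YAML: its name, and indented under it one key for each argument. move_arm: Moves the arm, as the interface text tells. Its arguments: {"type":"object","properties":{"moves":{"type":"array","items":{"type":"array"}}},"required":["moves"]}

```bash
mkdir -p pics; cat > h.py <<'E'
import numpy as np, cv2
from station import sensors, viewer, workorder, bot
from scipy.spatial.transform import Rotation as R
def snap(name,fn=None):
    s=sensors.get_state(); c=viewer.camera(name)
    if name=="wrist":
        T=np.eye(4);T[:3,:3]=R.from_quat(s["ee_rot"]).as_matrix();T[:3,3]=s["eef_pos"]
        M=T@np.array(c["T_tool_cam"]);c["origin"]=M[:3,3];c["rotation"]=M[:3,:3]
    if fn: cv2.imwrite("pics/"+fn,c["frame"][:,:,::-1])
    return c
def cloud(c):
    K=np.array(c["intrinsics"]);h,w=c["depth"].shape
    u,v=np.meshgrid(np.arange(w),np.arange(h))
    p=cv2.undistortPoints(np.stack([u,v],-1).reshape(-1,1,2).astype(np.float64),K,np.array(c["distortion"])).reshape(h,w,2)
    d=c["depth"][...,None]
    P=np.concatenate([p*d,d],-1)@np.array(c["rotation"]).T+np.array(c["origin"])
    P[c["depth"]==0]=np.nan
    return P
E
python3 - <<'E'
from h import *
np.set_printoptions(precision=4,suppress=True)
print(sensors.get_state(),bot.tcp_to_grasp)
for n in("scene","top"):
    c=snap(n,n+"0.png");np.save(n+"0.npy",cloud(c));print(c["origin"],c["rotation"])
E
```

```text
{'time': 0.0, 'qpos': array([-1.2385,  0.5083, -0.2375,  1.5012,  0.1257,  1.1489, -0.1548]), 'joint_vel': array([-0.0009, -0.0009,  0.0009,  0.0005, -0.001 , -0.0008, -0.002 ]), 'joint_torque': array([  0.0004, -62.0577,  -2.1866, -24.9648,   0.0127,   0.0121,
        -0.    ]), 'eef_pos': array([0.1405, 0.6085, 0.2304]), 'ee_rot': array([ 0.1132,  0.9936, -0.0009, -0.0001]), 'force': array([0.1221, 0.5087, 0.126 ]), 'wrist_torque': array([-0.024 ,  0.0344, -0.0445]), 'grasp_force': 0.0, 'width': 0.08518787853288833} 0.0187Traceback (most recent call last):
  File "<stdin>", line 5, in <module>
  File "h.py", line 16, in cloud
    P=np.concatenate([p*d,d],-1)@np.array(c["rotation"]).T+np.array(c["origin"])
      ~~~~~~~~~~~~~~~~~~~~~~~~~~^~~~~~~~~~~~~~~~~~~~~~~~~~
ValueError: matmul: Input operand 1 has a mismatch in its core dimension 0, with gufunc signature (n?,k),(k,m?)->(n?,m?) (size 4 is different from 3)
```

```bash
sed -i 's/    return c$/    q=np.array(c["rotation"]);c["rotation"]=R.from_quat(q).as_matrix() if q.size==4 else q\n    return c/' h.py
python3 - <<'E'
from h import *
np.set_printoptions(precision=4,suppress=True)
for n in("scene","top"):
    c=snap(n,n+"0.png");np.save(n+"0.npy",cloud(c));print(c["origin"],c["rotation"],np.nanpercentile(cloud(c)[...,2],[5,50,95]))
E
```

```text
[ 0.2256 -0.5535  0.9618] [[ 0.8883 -0.3513  0.2959]
 [-0.4593 -0.676   0.5763]
 [-0.0024 -0.6478 -0.7618]] [-0.8825  0.0465  0.5613]
[0.4795 0.1106 0.8993] [[-0.0178 -0.9953  0.0948]
 [-0.9998  0.0175 -0.0041]
 [ 0.0024 -0.0948 -0.9955]] [-0.8844  0.0005  0.4026]
```

View pics/scene0.png

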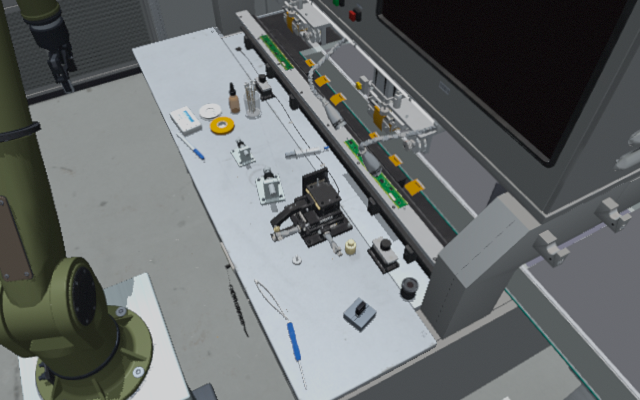

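View pics/top0.png

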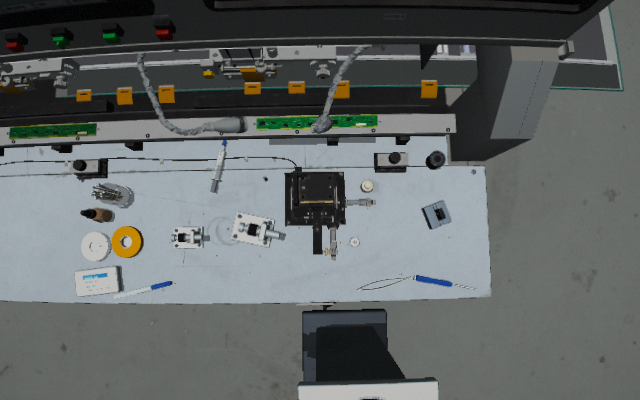

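The top view shows the holder with the clip at (437,215) and the larger stand at (252,230), its spindle pointing right towards (283,237). The smaller stand is at (187,237).

```bash
python3 - <<'E'
from h import *
np.set_printoptions(precision=4,suppress=True)
P=np.load("top0.npy")
def box(r,zlo,zhi):
    x0,x1,y0,y1=r;Q=P[y0:y1,x0:x1].reshape(-1,3);m=(Q[:,2]>zlo)&(Q[:,2]<zhi);return Q[m]
def rect(Q):
    r=cv2.minAreaRect((Q[:,:2]*1000).astype(np.float32));print(len(Q),"c",np.round(r[0],1),"size",np.round(r[1],1),"ang",round(r[2],2),"z",np.percentile(Q[:,2],[5,50,95]))
H=(415,460,195,238);S=(225,292,205,255)
print("holder");rect(box(H,.016,.028));print("grip");rect(box(H,.035,.07))
print("base");rect(box(S,.005,.016));print("upright");rect(box(S,.0715,.085));print("hi");rect(box(S,.045,.085))
Q=box(S,.060,.0715)
rect(Q)
for lo in range(0,80,8):
    q=box(S,lo/1000,(lo+8)/1000);print(lo,len(q),q.mean(0) if len(q) else "")
f=cv2.imread("pics/top0.png")
a=cv2.resize(f[195:265,222:300],None,fx=7,fy=7,interpolation=cv2.INTER_CUBIC)
b=cv2.resize(f[195:240,415:460],None,fx=5,fy=5,interpolation=cv2.INTER_CUBIC)
o=np.zeros((490,546+225,3),np.uint8);o[:a.shape[0],:a.shape[1]]=a;o[:225,546:]=b;cv2.imwrite("pics/crop.png",o)
E
```

```text
holder
421 c [ 526.8 -161.8] size [50.7 50.9] ang 20.23 z [0.0186 0.0218 0.0246]
grip
69 c [ 526.9 -161.9] size [21.8 11. ] ang 20.79 z [0.037  0.0501 0.053 ]
base
854 c [503.3 234.3] size [ 88.4 143.1] ang 7.25 z [0.0077 0.0106 0.0139]
upright
135 c [500.6 235.8] size [57. 34.] ang 56.16 z [0.0717 0.0736 0.0759]
hi
444 c [495.3 233.2] size [38.  86.9] ang 1.41 z [0.0616 0.0687 0.075 ]
299 c [495.3 233.2] size [37.9 86.9] ang 1.41 z [0.0616 0.067  0.071 ]
0 1209 [0.4985 0.2446 0.0016]
8 798 [0.5074 0.2453 0.0109]
16 22 [0.5199 0.1982 0.0185]
24 3 [0.4888 0.2196 0.0294]
32 5 [0.4942 0.2187 0.0361]
40 3 [0.488  0.2198 0.045 ]
48 4 [0.4904 0.2195 0.0518]
56 58 [0.4976 0.2312 0.0622]
64 257 [0.4959 0.2343 0.0679]
72 123 [0.4947 0.2315 0.0739]
```

View pics/crop.png

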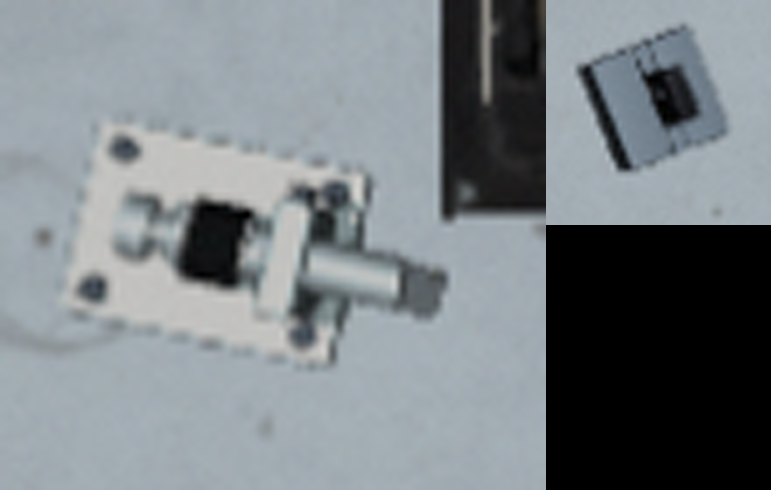

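The crop shows the base corners at about (100,122), (370,180), (333,365) and (65,308). The black roller spans x 185–245, with the groove and plain spindle end to its left. The grip block sits in the slot, with its wide side running up and to the left.

```bash
cat >> h.py <<'E'
def ray(c,uv,z):
    p=cv2.undistortPoints(np.array(uv,float).reshape(-1,1,2),np.array(c["intrinsics"]),np.array(c["distortion"])).reshape(-1,2)
    d=np.c_[p,np.ones(len(p))]@c["rotation"].T;o=np.array(c["origin"])
    return o+d*((z-o[2])/d[:,2])[:,None]
def rel(target,ytool_deg):
    """shift (tool axes, mm) & yaw turn about tool z (rad) to put TCP at target, tool y at given world angle (mod 180), tool down"""
    s=sensors.get_state();M=R.from_quat(s["ee_rot"]).as_matrix()
    a=np.degrees(np.arctan2(M[1,1],M[0,1]));d=(ytool_deg-a+90)%180-90
    tgt=R.from_euler("z",d,degrees=True).as_matrix()@M
    # remove tilt
    z=np.array([0,0,-1.]);y=tgt[:,1]*[1,1,0];y/=np.linalg.norm(y);T=np.c_[np.cross(y,z),y,z]
    print("shift",np.round(M.T@(np.array(target)-s["eef_pos"])*1000,1),"turn",np.round(R.from_matrix(M.T@T).as_rotvec(),4),"t",round(s["time"],2),"q",np.round(s["qpos"],2),"F",np.round(s["force"],2))
E
python3 - <<'E'
from h import *
np.set_printoptions(precision=4,suppress=True)
c=snap("top")
cr=np.array([(100,122),(370,180),(333,365),(65,308)])/7-.5+[222,195]
w=ray(c,cr,.01);print(w);print("c",w.mean(0),[np.linalg.norm(w[i]-w[i-1]) for i in range(4)])
yv=(w[0]-w[1]+w[3]-w[2])[:2];yv/=np.linalg.norm(yv);xv=np.array([yv[1],-yv[0]]);print("ydir",yv,np.degrees(np.arctan2(xv[1],xv[0])))
P=cloud(c)[200:260,222:296].reshape(-1,3);L=np.c_[(P[:,:2]-w.mean(0)[:2])@np.c_[xv,yv],P[:,2]]*1000
for a in range(-50,56,4):
    q=L[(L[:,1]>a)&(L[:,1]<=a+4)&(abs(L[:,0])<25)&(L[:,2]>45)];print(a,len(q),q.max(0) if len(q) else"",q.mean(0) if len(q) else"")
g=(.5269,-.1619)
rel([*g,.17],20.8)
E
```

```text
[[0.5407 0.2927 0.01  ]
 [0.5205 0.2051 0.01  ]
 [0.4613 0.2176 0.01  ]
 [0.4808 0.3041 0.01  ]]
c [0.5008 0.2549 0.01  ] [np.float64(0.060947969938218244), np.float64(0.08983567620812254), np.float64(0.06045274018931204), np.float64(0.08868116401822256)]
ydir [0.2222 0.975 ] -12.836656674343667
-50 15 [  7.3621 -46.3033  69.018 ] [ -0.6655 -47.8845  66.2856]
-46 15 [  6.9451 -42.0408  68.5884] [  0.2175 -43.9546  66.4023]
-42 12 [  5.6224 -38.3136  69.3695] [ -0.7372 -40.1311  67.0056]
-38 47 [ 19.6394 -34.1243  77.1905] [ -0.3852 -36.2289  68.4142]
-34 37 [ 21.7121 -30.2216  76.7826] [  1.9277 -32.1519  72.8623]
-30 35 [ 20.8687 -26.0007  76.7053] [  1.4399 -28.1011  72.4425]
-26 15 [  6.7183 -22.0242  73.2291] [ -2.045  -23.9064  69.0615]
-22 16 [  9.9188 -18.0969  73.6786] [ -0.1188 -19.4891  66.6011]
-18 26 [ 11.5538 -14.295   74.1152] [ -0.2586 -16.0102  69.0235]
-14 22 [ 10.6753 -10.2717  73.6673] [ -1.1843 -12.0012  70.2978]
-10 25 [12.3057 -6.0089 75.4962] [ 0.2059 -7.859  69.9695]
-6 22 [11.4187 -2.1017 74.7092] [-0.0732 -3.8559 70.1391]
-2 17 [10.0974  1.8499 75.1644] [-0.0417 -0.0791 69.7811]
2 10 [ 5.0972  5.9654 71.7197] [-1.5916  3.4999 67.0766]
6 11 [ 4.63    9.1969 68.2988] [-0.622   7.6298 64.4495]
10 21 [ 7.8687 13.9136 72.0027] [-0.4256 12.1777 66.6003]
14 19 [ 9.501  17.9056 71.6845] [-0.6582 16.1563 67.1574]
18 14 [ 8.1902 21.8738 70.749 ] [ 0.0284 19.9547 68.5164]
22 1 [ 1.1354 22.0688 67.7815] [ 1.1354 22.0688 67.7815]
26 0  
30 0  
34 0  
38 0  
42 0  
46 0  
50 0  
54 0  
shift [-549.8 -663.9   61.5] turn [-0.001   0.0005  0.981 ] t 0.2 q [-1.24  0.51 -0.24  1.5   0.13  1.15 -0.15] F [-0.05 -0.42 -0.1 ]
```

Request:
move_arm:
  moves:
    - [[-300,-146,0],[0,0,0.98],-1]
    - [[-300,-146,0],[0,0,0.98],-1]
    - [[-300,-146,0],[0,0,0.98],-1]
    - [[-300,-146,0],[0,0,0.98],-1]
    - [[-300,-146,0],[0,0,0.98],-1]
    - [[-300,-146,0],[0,0,0.98],-1]
    - [[-300,-146,0],[0,0,0.98],-1]
    - [[-300,-146,0],[0,0,0.98],-1]

```text
time: 0.87
eef_pos: [0.401, 0.3979, 0.2314]
ee_rot: [0.57, 0.822, 0.0, -0.0]
force: [0.5, 0.9, -0.1]
width: 0.0855
grasp_force: 0.0
```

```bash
python3 -c "
from h import *
rel([.5269,-.1619,.19],20.8)"
```

```text
shift [-568.5  -78.1   41.3] turn [ 0.0001 -0.0002 -0.0053] t 0.87 q [-0.86  0.41  0.06  1.66 -0.03  1.07 -0.44] F [ 0.48  0.93 -0.07]
```

```bash
python3 -c "
from h import *
P=np.load('top0.npy')[150:265,280:480].reshape(-1,3)
m=(P[:,0]>.35)&(P[:,0]<.63);print(np.nanpercentile(P[m,2],[99,99.9,100]),P[m][np.nanargmax(P[m,2])])"
```

```text
[0.10688843 0.13099718 0.13331307] [0.602888   0.15277651 0.13331307]
```

Request:
move_arm:
  moves:
    - [[-320,-44,0],[0,0,0],-1]
    - [[-320,-44,0],[0,0,0],-1]
    - [[-320,-44,0],[0,0,0],-1]
    - [[-320,-44,0],[0,0,0],-1]
    - [[-320,-44,0],[0,0,0],-1]
    - [[-320,-44,0],[0,0,0],-1]
    - [[-320,-44,0],[0,0,0],-1]
    - [[-320,-44,0],[0,0,0],-1]

```text
time: 1.53
eef_pos: [0.4728, 0.081, 0.2315]
ee_rot: [0.568, 0.823, -0.0, 0.0]
force: [0.3, -1.2, 0.2]
width: 0.0852
grasp_force: 0.0
```

Request:
move_arm:
  moves:
    - [[-248,-34,41],[0,0,0],-1]
    - [[-248,-34,41],[0,0,0],-1]
    - [[-248,-34,41],[0,0,0],-1]
    - [[-248,-34,41],[0,0,0],-1]
    - [[-248,-34,41],[0,0,0],-1]
    - [[-248,-34,41],[0,0,0],-1]
    - [[-248,-34,41],[0,0,0],-1]
    - [[-248,-34,41],[0,0,0],-1]

```text
time: 2.2
eef_pos: [0.5285, -0.1626, 0.1895]
ee_rot: [0.57, 0.822, -0.001, -0.0]
force: [-0.3, 1.0, 1.0]
width: 0.0854
grasp_force: 0.0
```

```bash
python3 - <<'E'
from h import *
np.set_printoptions(precision=4,suppress=True)
c=snap("wrist","w1.png");P=cloud(c).reshape(-1,3)
def rect(Q):
    r=cv2.minAreaRect((Q[:,:2]*1000).astype(np.float32));print(len(Q),"c",np.round(r[0],1),"size",np.round(r[1],1),"ang",round(r[2],2),"z",np.percentile(Q[:,2],[5,50,95]))
near=np.hypot(P[:,0]-.527,P[:,1]+.162)<.045
rect(P[near&(P[:,2]>.016)&(P[:,2]<.026)])
rect(P[near&(P[:,2]>.045)&(P[:,2]<.06)])
rel([.5269,-.1619,.19],20.8)
E
```

```text
1947 c [ 527.7 -164.6] size [52.1 49.7] ang 19.92 z [0.0217 0.0231 0.0244]
288 c [ 527.5 -164.7] size [23.1 10. ] ang 20.07 z [0.0465 0.0523 0.0535]
shift [-1.3 -2.4 -0.3] turn [-0.001  -0.0008 -0.0015] t 2.25 q [ 0.1   0.44  0.22  1.76 -0.11  0.96  0.73] F [-0.03  0.7   1.1 ]
```

View pics/w1.png

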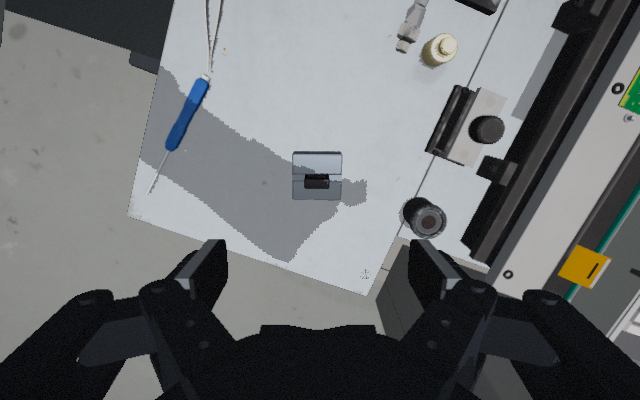

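The wrist view shows the holder at about (317,176) and the clip's black grip at (316,182). The fingers are open either side of the clip's width, and their path down is clear.

```bash
python3 -c "
from h import *
rel([.5275,-.164,.026],20.2)"
```

```text
shift [ -3.6  -2.4 163.7] turn [-0.001  -0.0007  0.0089] t 2.25 q [ 0.1   0.44  0.22  1.76 -0.11  0.96  0.73] F [-0.03  0.7   1.1 ]
```

Request:
move_arm:
  moves:
    - [[-3.5,-2.5,30],[0,0,0.009],-1]
    - [[-3.5,-2.5,60],[0,0,0.009],-1]
    - [[-3.5,-2.5,90],[0,0,0.009],-1]
    - [[-3.5,-2.5,110],[0,0,0.009],-1]
    - [[-3.5,-2.5,125],[0,0,0.009],-1]
    - [[-3.5,-2.5,125],[0,0,0.009],-1]
    - [[-3.5,-2.5,125],[0,0,0.009],-1]
    - [[-3.5,-2.5,125],[0,0,0.009],-1]

```text
time: 2.92
eef_pos: [0.5288, -0.1623, 0.0664]
ee_rot: [0.571, 0.821, 0.0, 0.001]
force: [0.2, 0.0, 0.5]
width: 0.0854
grasp_force: 0.0
```

```bash
python3 -c "
from h import *
rel([.5275,-.164,.026],20.2)
c=snap('wrist','w2.png')"
```

```text
shift [-1.2 -1.9 40.4] turn [0.0014 0.0004 0.004 ] t 2.92 q [ 0.14  0.59  0.18  1.9  -0.16  0.66  0.77] F [0.17 0.01 0.53]
```

View pics/w2.png

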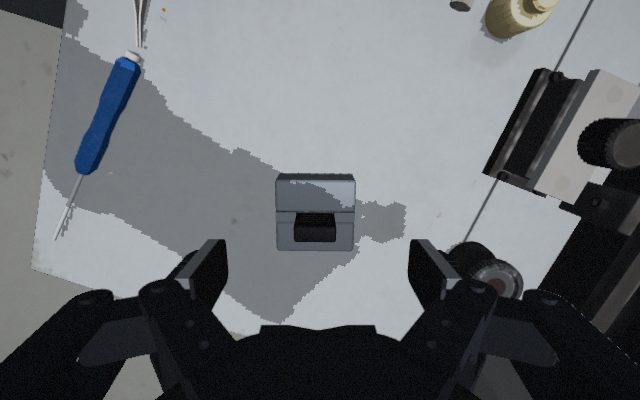

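The wrist view shows the grip block centred between the fingers at about (315,229). The loupe is at (485,270), close behind the right finger, so I'll check that clearance.

```bash
python3 - <<'E'
from h import *
s=sensors.get_state();print(s["eef_pos"]);M=R.from_quat(s["ee_rot"]).as_matrix()
c=snap("wrist");P=cloud(c).reshape(-1,3);T=(P-s["eef_pos"])@M*1000
near=np.hypot(P[:,0]-.527,P[:,1]+.162)<.03
g=T[near&(P[:,2]>.045)&(P[:,2]<.058)];print("grip tool xy",g.min(0),g.max(0),np.median(g,0))
Q=np.load("top0.npy")[145:175,420:450].reshape(-1,3);Q=Q[(Q[:,2]>.03)&(Q[:,2]<.05)]
t=(Q-s["eef_pos"])@M*1000;print("loupe",Q.mean(0),t.min(0),t.max(0))
E
```

```text
[ 0.52897542 -0.16264583  0.06669434]
grip tool xy [ -6.36210874 -13.15153741  12.56316899] [ 4.30382884 10.31300362 21.68268241] [ 0.12211119 -1.73446271 14.44322281]
loupe [ 0.65062452 -0.16173592  0.03787662] [-60.54085581  95.95744568  24.89949251] [-23.88907152 132.31367134  36.73563337]
```

Request:
move_arm:
  moves:
    - [[-1,-1.5,10],[0,0,0],-1]
    - [[-1,-1.5,20],[0,0,0],-1]
    - [[-1,-1.5,30],[0,0,0],-1]
    - [[-1,-1.5,36],[0,0,0],-1]
    - [[-1,-1.5,40],[0,0,0],-1]
    - [[-1,-1.5,40],[0,0,0],0]
    - [[-1,-1.5,40],[0,0,0],0.3]
    - [[-1,-1.5,40],[0,0,0],0.3]

```text
time: 3.68
eef_pos: [0.5271, -0.1648, 0.0254]
ee_rot: [0.571, 0.821, 0.0, 0.0]
force: [-0.6, 0.2, 0.3]
width: 0.0516
grasp_force: 0.0
```

Request:
move_arm:
  moves:
    - [[0,0,0],[0,0,0],1]
    - [[0,0,0],[0,0,0],1]
    - [[0,0,0],[0,0,0],1]
    - [[0,0,0],[0,0,0],1]
    - [[0,0,0],[0,0,0],1]
    - [[0,0,0],[0,0,0],1]
    - [[0,0,0],[0,0,0],1]
    - [[0,0,0],[0,0,0],1]

```text
time: 4.35
eef_pos: [0.5273, -0.1648, 0.0257]
ee_rot: [0.571, 0.821, 0.0, 0.0]
force: [-0.6, 0.0, 7.0]
width: 0.023
grasp_force: 58.8
```

Request:
move_arm:
  moves:
    - [[0,0,-10],[0,0,0],1]
    - [[0,0,-20],[0,0,0],1]
    - [[0,0,-40],[0,0,0],1]
    - [[0,0,-70],[0,0,0],1]
    - [[0,0,-110],[0,0,0],1]
    - [[0,0,-150],[0,0,0],1]
    - [[0,0,-180],[0,0,0],1]
    - [[0,0,-180],[0,0,0],1]

```text
time: 5.02
eef_pos: [0.5295, -0.1661, 0.2127]
ee_rot: [0.571, 0.821, 0.002, 0.005]
force: [1.2, -0.5, -1.2]
width: 0.0223
grasp_force: 59.2
```

```bash
python3 -c "
from h import *
rel([.5022,.2627,.20],-12.8)
s=sensors.get_state();print(s['width'],s['grasp_force'])"
```

```text
shift [411.7 123.   11.1] turn [0.0105 0.0037 0.5778] t 5.02 q [ 0.1   0.41  0.23  1.73 -0.11  1.    0.73] F [ 1.23 -0.47 -1.23]
0.02230878638464049 59.152180552482605
```

Request:
move_arm:
  moves:
    - [[200,60,0],[0,0,0.3],1]
    - [[200,60,0],[0,0,0.3],1]
    - [[200,60,0],[0,0,0.3],1]
    - [[200,60,0],[0,0,0.3],1]
    - [[200,60,0],[0,0,0.3],1]
    - [[200,60,0],[0,0,0.3],1]
    - [[200,60,0],[0,0,0.3],1]
    - [[200,60,0],[0,0,0.3],1]

```text
time: 5.68
eef_pos: [0.5134, 0.0434, 0.2055]
ee_rot: [0.687, 0.727, -0.0, 0.0]
force: [0.3, -1.3, -0.8]
width: 0.0225
grasp_force: 59.2
```

```bash
python3 -c "
from h import *
rel([.5022,.2627,.19],-12.8)"
```

```text
shift [219.6   1.1  15.3] turn [-2.000e-04  6.000e-04  2.793e-01] t 5.68 q [-0.33  0.37  0.27  1.83 -0.12  0.96  0.05] F [ 0.32 -1.29 -0.76]
```

Request:
move_arm:
  moves:
    - [[220,1,15],[0,0,0.28],1]
    - [[220,1,15],[0,0,0.28],1]
    - [[220,1,15],[0,0,0.28],1]
    - [[220,1,15],[0,0,0.28],1]
    - [[220,1,15],[0,0,0.28],1]
    - [[220,1,15],[0,0,0.28],1]
    - [[220,1,15],[0,0,0.28],1]
    - [[220,1,15],[0,0,0.28],1]

```text
time: 6.35
eef_pos: [0.5031, 0.2621, 0.19]
ee_rot: [0.782, 0.623, -0.001, 0.0]
force: [0.5, -0.9, -0.4]
width: 0.0226
grasp_force: 59.2
```

```bash
python3 - <<'E'
from h import *
np.set_printoptions(precision=2,suppress=True)
c=snap("wrist","w3.png");P=cloud(c)
np.save("w3.npy",P)
rel([.5022,.2627,.19],-12.8)
yv=np.array([.2222,.975]);xv=np.array([yv[1],-yv[0]])
P=P.reshape(-1,3);L=np.c_[(P[:,:2]-[.5008,.2549])@np.c_[xv,yv],P[:,2]]*1000
q=L[(abs(L[:,0])<45)&(abs(L[:,1])<60)&(abs(L[:,2]-10)<3)];print("base",len(q),cv2.minAreaRect(q[:,:2].astype(np.float32)))
for a in range(-40,40,2):
    q=L[(L[:,1]>a)&(L[:,1]<=a+2)&(abs(L[:,0])<25)&(L[:,2]>45)&(L[:,2]<95)]
    if len(q):print(a,len(q),q[:,0].min(),q[:,0].max(),q[:,2].max())
E
```

```text
shift [ 1.5 -1.6  0.2] turn [ 0.  0. -0.] t 6.4 q [-0.72  0.47  0.3   1.72 -0.16  0.98 -0.59] F [ 0.81 -0.23 -0.05]
base 3186 ((2.659740447998047, -0.9067344665527344), (89.95535278320312, 64.05362701416016), 89.90047454833984)
-38 1 23.008062066041212 23.008062066041212 64.16232250921693
-36 17 -4.441842154870691 22.938954679320894 76.21211110046016
-34 37 -4.414568263166753 24.811596663683122 76.73241099700745
-32 42 -4.3940167940675465 24.768220761671817 75.93259280999266
-30 59 -15.290632792338085 24.99501763003883 76.75314516450842
-28 245 -14.541512704632973 19.63804953144574 75.80960657628022
-26 29 -4.612801564266913 9.56259937458955 69.50683887483488
-24 32 -4.607455835383354 10.594846298589147 70.26170150760252
-22 21 -5.386007101335484 10.394786531891777 72.33560367871623
-20 23 -9.260009398111075 13.15763087229385 74.40458674281358
-18 56 -9.150445206991256 15.253576284100848 75.53827510886035
-16 54 -9.168785753877366 15.170980979799305 74.37385762371929
-14 61 -9.15562718954097 15.155471815587717 74.92707637716155
-12 52 -9.12168777012684 15.166848239317412 75.009554029
[... 225 characters left out ...]
4253439 75.31673853942405
-2 79 -9.223537478491833 14.236941849029305 73.72278058990078
0 80 -7.250389867948542 12.341260635104012 71.69172287539865
2 28 -2.562031664623512 8.520437708546442 67.88072657287647
4 28 -2.5627259971670795 8.520176658234165 67.78746551856297
6 29 -2.5612923719804153 8.514439037180995 67.85881428493484
8 15 -4.302501724109322 10.222998437868641 71.67641602186531
10 45 -7.155269107009384 12.10624656133194 72.22494414584085
12 51 -7.180550735421948 12.072247547555381 71.61540809526645
14 46 -7.127139672869954 12.079348840366805 72.12815347107204
16 50 -7.125436856464483 12.053081356141414 71.93938441404407
18 98 -7.054360888508751 12.037504502187227 72.38071739381007
```

View pics/w3.png

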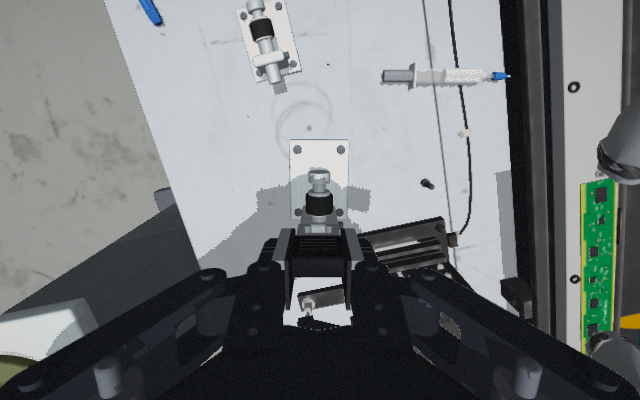

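The wrist view shows the spindle pointing up the picture at column 319. Its end is at row 175, the groove at about row 187 and the roller at row 203. The clip is held between the fingers, with its block at columns 291–351 and rows 235–275.

```bash
python3 - <<'E'
from h import *
np.set_printoptions(precision=2,suppress=True)
s=sensors.get_state();M=R.from_quat(s["ee_rot"]).as_matrix();print(s["eef_pos"])
T=(np.load("w3.npy")-s["eef_pos"])@M*1000
def st(n,m):
    q=T[m];print(n,len(q),"min",q.min(0),"max",q.max(0),"mean",q.mean(0))
v,u=np.mgrid[:400,:640]
for lo in range(-30,26,4):
    m=(T[...,2]>lo)&(T[...,2]<=lo+4)&(u>270)&(u<375)&(v>215)&(v<330)
    if m.sum()>5:st(lo,m)
sp=(v>165)&(v<220)&(T[...,2]>110)&(T[...,2]<135)&(u>290)&(u<350)
st("spindle/roller",sp)
up=(abs(T[...,1])<14)&(T[...,2]>118)&(T[...,2]<125)
print(np.array(snap("wrist")["T_tool_cam"]))
E
```

```text
[0.5  0.26 0.19]
-30 1056 min [-10.22 -19.22 -29.99] max [ 11.62  24.56 -26.  ] mean [  2.94   1.62 -26.98]
-26 697 min [-11.3  -19.84 -26.  ] max [ 11.49  25.06 -22.02] mean [  4.89   1.45 -24.55]
-22 435 min [-10.98 -20.41 -21.94] max [ 11.56  25.46 -18.  ] mean [  7.2    2.62 -19.86]
-18 372 min [-10.09 -21.03 -17.99] max [ 11.51  25.73 -14.  ] mean [  7.75   2.19 -15.94]
-14 316 min [  5.38 -21.57 -13.99] max [ 11.54  25.49 -10.02] mean [  7.9    1.93 -12.03]
-10 291 min [  5.48 -22.1  -10.  ] max [11.65 23.81 -6.06] mean [ 7.99  1.03 -8.22]
-6 124 min [  5.45 -17.29  -5.98] max [11.19 18.43 -2.17] mean [ 7.21  0.26 -4.58]
-2 11 min [  5.24 -10.85  -1.9 ] max [ 7.94 11.86 -0.53] mean [ 6.24 -1.93 -1.45]
2 113 min [  3.17 -10.79   2.37] max [ 4.34 11.9   5.99] mean [3.7  1.05 4.43]
6 40 min [  2.94 -10.59   6.04] max [ 4.21 12.05  9.86] mean [3.64 0.5  7.76]
10 42 min [  2.26 -10.9   10.04] max [ 4.2  11.89 13.78] mean [ 3.53  0.7  11.83]
14 141 min [ -0.53 -10.62  14.1 ] max [ 4.21 12.01 17.91] mean [ 2.53  0.52 16.15]
18 36 min [  3.39 -10.75  18.09] max [ 4.1  11.65 20.84] mean [ 3.73  1.13 19.32]
spindle/roller 1148 min [-34.15 -15.69 114.51] max [ 13.6   18.39 134.93] mean [ -8.55   1.47 121.53]
[[ 0.   -0.97 -0.26  0.06]
 [ 1.    0.   -0.    0.  ]
 [ 0.   -0.26  0.97 -0.14]
 [ 0.    0.    0.    1.  ]]
```

Request:
move_arm:
  moves:
    - [[-2.4,1.5,15],[0,0,0],1]
    - [[-2.4,1.5,35],[0,0,0],1]
    - [[-2.4,1.5,55],[0,0,0],1]
    - [[-2.4,1.5,75],[0,0,0],1]
    - [[-2.4,1.5,85],[0,0,0],1]
    - [[-2.4,1.5,91],[0,0,0],1]
    - [[-2.4,1.5,93],[0,0,0],1]
    - [[-2.4,1.5,93],[0,0,0],1]

```text
time: 7.12
eef_pos: [0.5041, 0.26, 0.0976]
ee_rot: [0.782, 0.623, 0.0, 0.0]
force: [-0.4, -0.3, -0.8]
width: 0.0232
grasp_force: 59.2
```

```bash
python3 - <<'E'
from h import *
np.set_printoptions(precision=2,suppress=True)
s=sensors.get_state();M=R.from_quat(s["ee_rot"]).as_matrix();print(s["eef_pos"]*1000,s["force"])
c=snap("wrist","w4.png");T=(cloud(c)-s["eef_pos"])@M*1000
T=T.reshape(-1,3)
for a in range(-20,30,1):
    q=T[(T[:,0]>a)&(T[:,0]<=a+1)&(T[:,1]>-16)&(T[:,1]<18)&(T[:,2]>20)&(T[:,2]<37)]
    if len(q)>3:print(a,len(q),q[:,1].min(),q[:,1].max(),"ztop",q[:,2].min())
q=T[(T[:,2]>3)&(T[:,2]<19)&(abs(T[:,1])<14)&(abs(T[:,0])<8)];print("clip",q.min(0),q.max(0))
cv2.imwrite("pics/w4c.png",cv2.resize(c["frame"][180:330,250:400,::-1],None,fx=4,fy=4))
E
```

```text
[504.06 260.    97.61] [-0.43 -0.32 -0.8 ]
-6 19 -2.846813609036753 5.0759104836994124 ztop 25.298003488450238
-5 45 -2.8135836257628823 5.127867940953074 ztop 25.391509720375712
-4 31 -7.499260720717063 5.131512272233606 ztop 26.33457814265747
-3 27 -4.18471264186495 6.42431658597059 ztop 29.198323298554406
-2 25 -4.82992700370084 6.413990937053952 ztop 29.316567553674922
-1 35 -4.861731152014444 6.407468029472921 ztop 29.286458218146453
0 28 -4.822230727907484 6.390676318011143 ztop 30.118162954109927
1 30 -4.829726334423967 6.398729522584411 ztop 29.198798827563323
2 25 -8.420853971866745 8.900493017902683 ztop 20.045924423396574
4 36 -8.475770159512798 10.02899884773857 ztop 26.01490030231539
5 47 -8.458033359376858 10.079813301965077 ztop 25.549346063846283
6 48 -8.501508071645839 10.778740708392268 ztop 25.463694227512402
7 52 -8.418598763393398 10.79424454304508 ztop 25.91870887739907
8 54 -8.39325515292324 10.724385498780473 ztop 25.900938794188725
9 51 -9.189265301965197 10.698092504162513 ztop 25.46960536212705
10 51 -9.194277036402005 10.716862658938426 ztop 24.94664241830402
11 51 -9.121530173433195 10.69445972122396 ztop 26.183273686057756
12 53 -9.163759786854738 10.695570485054674 ztop 25.77199788410176
13 122 -8.497548116132606 9.935211815603726 ztop 24.707998050318285
14 40 -7.213258790826758 9.999458338856925 ztop 25.760603764408224
clip [ -1.86 -10.31   3.09] [ 3.09 12.55 18.98]
```

View pics/w4c.png

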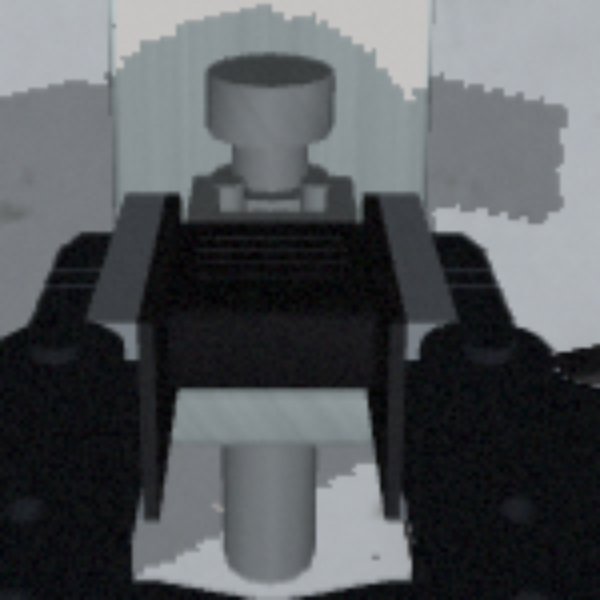

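The close view shows the clip astride the spindle, with its legs over the groove. The offsets are about 0.3 mm both ways, so I'll feel downward now.

Request:
move_arm:
  moves:
    - [[0,0,2],[0,0,0],1]
    - [[0,0,4],[0,0,0],1]
    - [[0,0,6],[0,0,0],1]
    - [[0,0,7],[0,0,0],1]
    - [[0,0,8],[0,0,0],1]
    - [[0,0,8.5],[0,0,0],1]
    - [[0,0,8.5],[0,0,0],1]
    - [[0,0,8.5],[0,0,0],1]

```text
time: 7.83
eef_pos: [0.5035, 0.2607, 0.0887]
ee_rot: [0.782, 0.623, -0.0, 0.0]
force: [0.5, 0.3, -1.0]
width: 0.0226
grasp_force: 59.2
```

Request:
move_arm:
  moves:
    - [[0,0,0.4],[0,0,0],1]
    - [[0,0,0.8],[0,0,0],1]
    - [[0,0,1.2],[0,0,0],1]
    - [[0,0,1.5],[0,0,0],1]
    - [[0,0,1.5],[0,0,0],1]
    - [[0,0,1.5],[0,0,0],1]
    - [[0,0,1.5],[0,0,0],1]
    - [[0,0,1.5],[0,0,0],1]

```text
time: 8.5
eef_pos: [0.5036, 0.2607, 0.0873]
ee_rot: [0.782, 0.623, 0.0, 0.0]
force: [0.6, -0.4, 0.3]
width: 0.0226
grasp_force: 59.2
```

Past plain-spindle height with no force, so the clip is in the groove.

Request:
move_arm:
  moves:
    - [[0,0,0.4],[0,0,0],1]
    - [[0,0,0.8],[0,0,0],1]
    - [[0,0,1.2],[0,0,0],1]
    - [[0,0,1.5],[0,0,0],1]
    - [[0,0,1.5],[0,0,0],1]
    - [[0,0,1.5],[0,0,0],1]
    - [[0,0,1.5],[0,0,0],1]
    - [[0,0,1.5],[0,0,0],1]

```text
time: 9.17
eef_pos: [0.5036, 0.2607, 0.0858]
ee_rot: [0.782, 0.623, 0.0, 0.0]
force: [-0.1, -0.8, -0.3]
width: 0.0228
grasp_force: 59.2
```

Request:
move_arm:
  moves:
    - [[0,0,0.4],[0,0,0],1]
    - [[0,0,0.8],[0,0,0],1]
    - [[0,0,1.2],[0,0,0],1]
    - [[0,0,1.5],[0,0,0],1]
    - [[0,0,1.5],[0,0,0],1]
    - [[0,0,1.5],[0,0,0],1]
    - [[0,0,1.5],[0,0,0],1]
    - [[0,0,1.5],[0,0,0],1]

```text
time: 9.83
eef_pos: [0.5037, 0.2608, 0.0844]
ee_rot: [0.782, 0.623, 0.0, 0.0]
force: [0.1, -0.2, 0.7]
width: 0.0226
grasp_force: 59.3
```

Request:
move_arm:
  moves:
    - [[0,0,0.3],[0,0,0],1]
    - [[0,0,0.6],[0,0,0],1]
    - [[0,0,0.9],[0,0,0],1]
    - [[0,0,1],[0,0,0],1]
    - [[0,0,1],[0,0,0],1]
    - [[0,0,1],[0,0,0],1]
    - [[0,0,1],[0,0,0],1]
    - [[0,0,1],[0,0,0],1]

```text
time: 10.5
eef_pos: [0.5038, 0.2608, 0.0834]
ee_rot: [0.782, 0.623, 0.0, 0.0]
force: [1.6, 0.3, 4.7]
width: 0.023
grasp_force: 59.6
```

Request:
move_arm:
  moves:
    - [[0,0,0.3],[0,0,0],1]
    - [[0,0,0.6],[0,0,0],1]
    - [[0,0,0.8],[0,0,0],1]
    - [[0,0,0.8],[0,0,0],1]
    - [[0,0,0.8],[0,0,0],1]
    - [[0,0,0.8],[0,0,0],1]
    - [[0,0,0.8],[0,0,0],1]
    - [[0,0,0.8],[0,0,0],1]

```text
time: 11.17
eef_pos: [0.5037, 0.2607, 0.0826]
ee_rot: [0.782, 0.623, 0.0, 0.0]
force: [1.0, 0.1, 5.9]
width: 0.0225
grasp_force: 59.7
```

Request:
move_arm:
  moves:
    - [[0,0,0.2],[0,0,0],1]
    - [[0,0,0.4],[0,0,0],1]
    - [[0,0,0.6],[0,0,0],1]
    - [[0,0,0.8],[0,0,0],1]
    - [[0,0,0.8],[0,0,0],1]
    - [[0,0,0.8],[0,0,0],1]
    - [[0,0,0.8],[0,0,0],1]
    - [[0,0,0.8],[0,0,0],1]

```text
time: 11.83
eef_pos: [0.5037, 0.2607, 0.0817]
ee_rot: [0.782, 0.623, 0.0, 0.0]
force: [1.9, -0.7, 5.1]
width: 0.0225
grasp_force: 59.7
```

Request:
move_arm:
  moves:
    - [[0,0,0.2],[0,0,0],1]
    - [[0,0,0.4],[0,0,0],1]
    - [[0,0,0.6],[0,0,0],1]
    - [[0,0,0.8],[0,0,0],1]
    - [[0,0,0.8],[0,0,0],1]
    - [[0,0,0.8],[0,0,0],1]
    - [[0,0,0.8],[0,0,0],1]
    - [[0,0,0.8],[0,0,0],1]

```text
time: 12.5
eef_pos: [0.5036, 0.2606, 0.0808]
ee_rot: [0.782, 0.623, -0.0, 0.0]
force: [1.6, 0.2, 3.1]
width: 0.0229
grasp_force: 59.6
```

Request:
move_arm:
  moves:
    - [[0,0,0.3],[0,0,0],1]
    - [[0,0,0.6],[0,0,0],1]
    - [[0,0,0.9],[0,0,0],1]
    - [[0,0,1.2],[0,0,0],1]
    - [[0,0,1.5],[0,0,0],1]
    - [[0,0,1.5],[0,0,0],1]
    - [[0,0,1.5],[0,0,0],1]
    - [[0,0,1.5],[0,0,0],1]

```text
time: 13.17
eef_pos: [0.5034, 0.2606, 0.0791]
ee_rot: [0.782, 0.623, -0.0, 0.0]
force: [2.1, -0.6, -0.3]
width: 0.0226
grasp_force: 59.2
```

Request:
move_arm:
  moves:
    - [[0,0,0.3],[0,0,0],1]
    - [[0,0,0.6],[0,0,0],1]
    - [[0,0,0.9],[0,0,0],1]
    - [[0,0,1.2],[0,0,0],1]
    - [[0,0,1.2],[0,0,0],1]
    - [[0,0,1.2],[0,0,0],1]
    - [[0,0,1.2],[0,0,0],1]
    - [[0,0,1.2],[0,0,0],1]

```text
time: 13.83
eef_pos: [0.5035, 0.2606, 0.078]
ee_rot: [0.782, 0.623, -0.0, 0.0]
force: [1.8, -1.0, -1.9]
width: 0.0224
grasp_force: 59.2
```

Request:
move_arm:
  moves:
    - [[0,0,0.3],[0,0,0],1]
    - [[0,0,0.6],[0,0,0],1]
    - [[0,0,0.9],[0,0,0],1]
    - [[0,0,1.2],[0,0,0],1]
    - [[0,0,1.5],[0,0,0],1]
    - [[0,0,1.5],[0,0,0],1]
    - [[0,0,1.5],[0,0,0],1]
    - [[0,0,1.5],[0,0,0],1]

```text
time: 14.5
eef_pos: [0.5035, 0.2607, 0.0765]
ee_rot: [0.782, 0.623, -0.0, 0.0]
force: [2.5, -0.1, -3.8]
width: 0.0226
grasp_force: 59.0
```

Request:
move_arm:
  moves:
    - [[0,0,0.2],[0,0,0],1]
    - [[0,0,0.4],[0,0,0],1]
    - [[0,0,0.6],[0,0,0],1]
    - [[0,0,0.7],[0,0,0],1]
    - [[0,0,0.7],[0,0,0],1]
    - [[0,0,0.7],[0,0,0],1]
    - [[0,0,0.7],[0,0,0],1]
    - [[0,0,0.7],[0,0,0],1]

```text
time: 15.17
eef_pos: [0.5035, 0.2607, 0.0759]
ee_rot: [0.782, 0.623, -0.0, -0.0]
force: [1.7, -0.8, -2.1]
width: 0.0227
grasp_force: 59.1
```

Request:
move_arm:
  moves:
    - [[0,0,0.2],[0,0,0],1]
    - [[0,0,0.4],[0,0,0],1]
    - [[0,0,0.6],[0,0,0],1]
    - [[0,0,0.7],[0,0,0],1]
    - [[0,0,0.7],[0,0,0],1]
    - [[0,0,0.7],[0,0,0],1]
    - [[0,0,0.7],[0,0,0],1]
    - [[0,0,0.7],[0,0,0],1]

```text
time: 15.83
eef_pos: [0.5035, 0.2607, 0.0753]
ee_rot: [0.782, 0.623, -0.0, 0.0]
force: [1.9, -0.0, -1.0]
width: 0.0227
grasp_force: 59.0
```

Request:
move_arm:
  moves:
    - [[0,0,0.1],[0,0,0],1]
    - [[0,0,0.2],[0,0,0],1]
    - [[0,0,0.3],[0,0,0],1]
    - [[0,0,0.4],[0,0,0],1]
    - [[0,0,0.4],[0,0,0],1]
    - [[0,0,0.4],[0,0,0],1]
    - [[0,0,0.4],[0,0,0],1]
    - [[0,0,0.4],[0,0,0],1]

```text
time: 16.5
eef_pos: [0.5035, 0.2607, 0.0749]
ee_rot: [0.782, 0.623, 0.0, -0.0]
force: [0.9, -1.3, -1.4]
width: 0.0226
grasp_force: 59.1
```

Request:
move_arm:
  moves:
    - [[0,0,0.1],[0,0,0],1]
    - [[0,0,0.2],[0,0,0],1]
    - [[0,0,0.3],[0,0,0],1]
    - [[0,0,0.4],[0,0,0],1]
    - [[0,0,0.4],[0,0,0],1]
    - [[0,0,0.4],[0,0,0],1]
    - [[0,0,0.4],[0,0,0],1]
    - [[0,0,0.4],[0,0,0],1]

```text
time: 17.17
eef_pos: [0.5035, 0.2607, 0.0745]
ee_rot: [0.782, 0.623, -0.0, 0.0]
force: [0.5, -0.4, -0.7]
width: 0.023
grasp_force: 59.1
```

Request:
move_arm:
  moves:
    - [[0,0,0.1],[0,0,0],1]
    - [[0,0,0.2],[0,0,0],1]
    - [[0,0,0.3],[0,0,0],1]
    - [[0,0,0.3],[0,0,0],1]
    - [[0,0,0.3],[0,0,0],1]
    - [[0,0,0.3],[0,0,0],1]
    - [[0,0,0.3],[0,0,0],1]
    - [[0,0,0.3],[0,0,0],1]

```text
time: 17.83
eef_pos: [0.5036, 0.2607, 0.0743]
ee_rot: [0.782, 0.623, 0.0, 0.0]
force: [0.2, 0.0, 3.5]
width: 0.0228
grasp_force: 59.4
```

Request:
move_arm:
  moves:
    - [[0,0,0.1],[0,0,0],1]
    - [[0,0,0.2],[0,0,0],1]
    - [[0,0,0.2],[0,0,0],1]
    - [[0,0,0.2],[0,0,0],1]
    - [[0,0,0.2],[0,0,0],1]
    - [[0,0,0.2],[0,0,0],1]
    - [[0,0,0.2],[0,0,0],1]
    - [[0,0,0.2],[0,0,0],1]

```text
time: 18.5
eef_pos: [0.5036, 0.2608, 0.0742]
ee_rot: [0.782, 0.623, 0.0, -0.0]
force: [-1.3, -0.6, 4.7]
width: 0.0227
grasp_force: 59.7
```

It's on the stop with the force rising, so the clip is home. I'll release and withdraw.

Request:
move_arm:
  moves:
    - [[0,0,0],[0,0,0],0.2]
    - [[0,0,0],[0,0,0],0]
    - [[0,0,0],[0,0,0],-0.3]
    - [[0,0,0],[0,0,0],-0.6]
    - [[0,0,0],[0,0,0],-0.6]
    - [[0,0,0],[0,0,0],-0.6]
    - [[0,0,0],[0,0,0],-0.6]
    - [[0,0,0],[0,0,0],-0.6]

```text
time: 19.17
eef_pos: [0.5035, 0.2607, 0.074]
ee_rot: [0.782, 0.623, -0.0, -0.0]
force: [0.3, 0.0, -0.5]
width: 0.0684
grasp_force: 0.0
```

Request:
move_arm:
  moves:
    - [[0,0,-5],[0,0,0],-0.6]
    - [[0,0,-15],[0,0,0],-0.6]
    - [[0,0,-35],[0,0,0],-0.6]
    - [[0,0,-60],[0,0,0],-0.6]
    - [[0,0,-85],[0,0,0],-0.6]
    - [[0,0,-100],[0,0,0],-0.6]
    - [[0,0,-100],[0,0,0],-0.6]
    - [[0,0,-100],[0,0,0],-0.6]

```text
time: 19.83
eef_pos: [0.5041, 0.2609, 0.1756]
ee_rot: [0.782, 0.623, 0.001, 0.0]
force: [-0.5, -0.4, -0.4]
width: 0.0685
grasp_force: 0.0
```

```bash
python3 - <<'E'
from h import *
np.set_printoptions(precision=2,suppress=True)
s=sensors.get_state();M=R.from_quat(s["ee_rot"]).as_matrix();print(s["eef_pos"],s["force"],s["width"])
c=snap("wrist");P=cloud(c);q=P[(np.hypot(P[...,0]-.5036,P[...,1]-.2607)<.02)&(P[...,2]>.09)&(P[...,2]<.12)]*1000
print("grip top",len(q),np.median(q,0) if len(q) else "")
cv2.imwrite("pics/w5c.png",cv2.resize(c["frame"][100:300,200:440,::-1],None,fx=3,fy=3))
E
```

```text
[0.5  0.26 0.18] [-0.48 -0.42 -0.44] 0.06853300509315427
grip top 508 [504.65 262.01 100.83]
```

View pics/w5c.png

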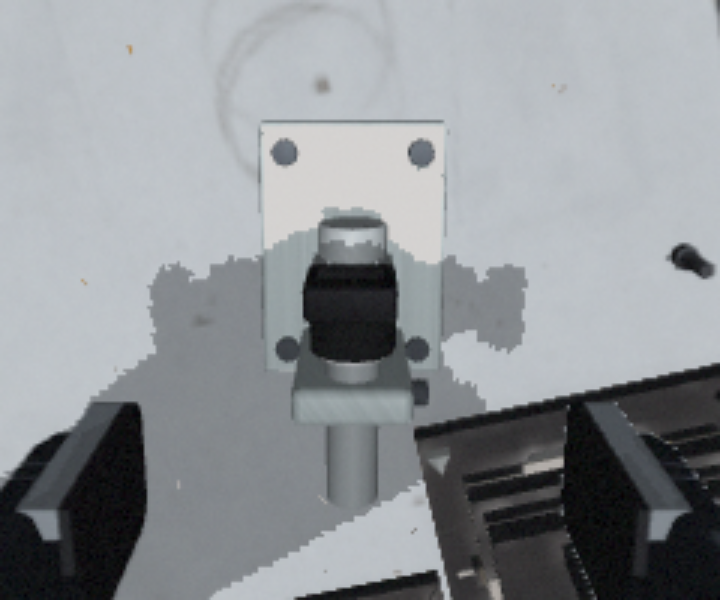

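The picture shows the clip upright in the groove with its grip at (350,290), and its top measures z ≈ 100.8 mm against 100 expected when home. The gripper is clear of it.

```bash
python3 -c "
from h import *
print(workorder.finish_job())"
```

```text
the job is handed in; nothing more can be done
None
```

The clip is snapped home in the spindle groove on the larger stand and released; readings between moves peaked at about 7 N (about 6 N at the spindle), the bystanders weren't touched, and I handed the job in at about 20 s.

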